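# Load the specimen mixer evenly and start it

### The arm

A 6-joint arm with a two-finger parallel gripper is mounted at the origin on the work surface. World frame = base frame: x ahead of the robot, y to its left, z up, the work surface at z = 0. Lengths are in m, angles in rad, forces in N, time in s.
With the tool pointing down it reaches from about 0.35 to 0.775 m from the base axis. Payload 7.3 kg.
Tool frame: the origin (TCP) lies at the very end of the fingers, on their centre line; the grasp point (between the pads) lies robot.pinch_z behind it (robot.pinch_z is the distance from the TCP to the grasp point, in m); y points along the fingers, z is the direction in which the jaws open and shut, and the axes are right-handed (so a half turn about y gives the same grasp; the last joint's range is limited). The gripper opens to 92 mm and grips with 3 to 60 N. Pads are 19 mm wide; open, the fingers measure 130 mm over their backs; the gripper's body (75 mm by 190 mm) begins 47 mm behind the grasp point.
Start: joints at [1.108, 0.342, 1.524, -0, 1.275, -0.146], TCP at [0.164, 0.499, 0.227] pointing down, gripper open.
Joint ranges: [-2.53, 2.53], [-0.77, 2.02], [0.04, 2.7], [-1, 4.14], [0.28, 2.66], [-3.11, 3.11]. Speed limits (rad/s): [2.57, 2.57, 3.14, 3.14, 3.14, 3.14].

### API

Orientations are given as [roll, pitch, yaw] about the fixed x, y, z axes, in that order (R = Rz(yaw) Ry(pitch) Rx(roll)).
In Python, from cell import status, viewer, robot gives the robot as it stands. The module is installed in compiled form; this text tells all that it offers.
- The arm moves only by the shell command python3 -m pendant 'ROWS' [FORCE]. ROWS is JSON, a list that holds one entry, the list of rows, each a list of 7 numbers: the shift along the tool's x, y, z in cm, then the turn, a rotation vector about the tool's x, y, z in rad, then the finger opening in cm, from 0 to 9.18. A call has 1 to 20 rows; each row is the pose to reach, as a shift and turn from the pose commanded when the call began, along the tool's axes at that moment; what a row does not reach only later rows make up. A row lasts 1/10 s, in which the tool goes at most 50 mm and 8.59 degrees, less where a joint would pass 70% of its speed; a pose out of reach is approached as far as the arm can. A call with a gripper value outside its range is refused whole. The fingers move at their own pace and stop on an object; FORCE is the grip in N (left out, the last holds). Time passes only in rows, so rows that repeat a pose let the fingers close. It gives the time, the measured TCP pose, the force and the opening at its end, in the units of the state.
- status.observe(): the state, without advancing time (a new reading comes with each control period).
- viewer.read_camera(name): name is "side" or "top" or "wrist"; returns a dict with "image" (420x560x3 uint8, red, green, blue), "range_z" (420x560 float32, m along the optical axis (not along the pixel's ray), 0 where there is no reading), "fx", "fy", "cx", "cy" (pixels), "distortion" ([k1, k2, p1, p2, k3] as OpenCV has them; the pictures are not rectified), "camera_from_world" (4x4, takes a point from world to camera coordinates). Camera axes: x right, y up, looking along -z (the intrinsics and any distortion apply to the point x, -y, -z); pixel columns grow to the right and rows downward; lengths in m; the calibration is good to about 2 mm. A picture is of the moment at which its call begins.
- robot.hand_in(): hands the job in, once; it reports no verdict.
The state is a dict: "time": time; "qpos": joint angles; "qvel": joint speeds; "joint_efforts": joint torques, N m; "tool_pos": TCP position; "tool_rot": TCP orientation; "contact_force": force on the tool from outside, world axes, zero at the start; "torque": the same for the moment, N m; "opening": finger opening in m.
Only numpy, scipy, OpenCV 4.12 (cv2) and the standard library are available. Lean on these libraries where they do the work, as an engineer would, in place of code of your own. Each camera call takes 0.05 s, during which the arm holds its last target. There are 200 camera calls.

### The job

Pull the see-saw mixer's lever fully over to off (toward the robot) while the specimen pots are still on the desk, then stand every pot upright in a ring of the tray, shared between the two sides so that the tray rests level and never tips down onto its stops on the way. A tall pot weighs as much as two short ones or two metal balance blanks: keep one blank in the tray only if the pots alone cannot be shared evenly, and stand the blanks not needed upright on the rubber mat. When all is in and level, push the lever fully back to on; leave the mouse, tape, sanitiser and cup alone.

Things in the scene. Friction and masses are not known exactly. Their poses are not given: they have to be found in the camera images.
- tall1_center (a point): Tall specimen pot, upright closed cylinder, white with a ribbed grey screw cap, 46 mm diameter, 85 mm tall, about 160 g; the point is at its centre, half-way up, z along its axis. May be absent
- tall2_center (a point): Tall specimen pot, upright closed cylinder, white with a ribbed grey screw cap, 46 mm diameter, 85 mm tall, about 160 g; the point is at its centre, half-way up, z along its axis. May be absent
- short1_center (a point): Short specimen pot, upright closed cylinder, white with a ribbed grey screw cap, 46 mm diameter, 60 mm tall, about 80 g; the point is at its centre, half-way up, z along its axis. May be absent
- short2_center (a point): Short specimen pot, upright closed cylinder, white with a ribbed grey screw cap, 46 mm diameter, 60 mm tall, about 80 g; the point is at its centre, half-way up, z along its axis. May be absent
- short3_center (a point): Short specimen pot, upright closed cylinder, white with a ribbed grey screw cap, 46 mm diameter, 60 mm tall, about 80 g; the point is at its centre, half-way up, z along its axis. May be absent
- short4_center (a point): Short specimen pot, upright closed cylinder, white with a ribbed grey screw cap, 46 mm diameter, 60 mm tall, about 80 g; the point is at its centre, half-way up, z along its axis. May be absent
- blank1_center (a point): Balance blank: hollow metal dummy pot as heavy as one short pot (80 g); foot 46 mm diameter and 40 mm tall, on it a coaxial grip knob 24 mm diameter and 22 mm tall (62 mm in all); the point is on its axis, half-way up (31 mm above its underside). Stands in ring left_far at the start
- blank2_center (a point): Balance blank: hollow metal dummy pot as heavy as one short pot (80 g); foot 46 mm diameter and 40 mm tall, on it a coaxial grip knob 24 mm diameter and 22 mm tall (62 mm in all); the point is on its axis, half-way up (31 mm above its underside). Stands in ring right_near at the start
- mat_mid (a point): Centre of the top face of the black rubber parking mat for blanks, fixed on the desk to the left of the mixer, 150 mm along its x by 90 mm along its y, 4 mm thick
- tray (a joint): Tilt of the mixer's see-saw tray, rad: 0 level, positive when its left side (the left_ rings) is up and the right side down; rubber stops at -0.16 and 0.16. A weak centring spring and a damper: with one short pot's weight too many on a side it rests about 0.04 rad down on that side, and proportionally for more; level again within a second once the two sides are alike. All six rings are equally far from the pivot
- tray_mid (a point): Centre of the top face of the tray's floor (aluminium plate 190 by 220 mm, pivoting on the mixer's white housing); x along the pivot axis, which runs 12 mm above this point and 85 mm above the desk, y across it towards the left side. Moves with the tray
- left_near (a point): Grey locating ring on the tray, left side, nearest the robot: the point is the centre of its floor; bore 52 mm, outside 58 mm, wall 12 mm high, open above, so a pot or blank has 3 mm play all round. Rings stand 60 mm apart along the pivot, 75 mm either side of it
- left_mid (a point): Grey locating ring on the tray, left side, middle: the point is the centre of its floor; bore 52 mm, outside 58 mm, wall 12 mm high, open above, so a pot or blank has 3 mm play all round. Rings stand 60 mm apart along the pivot, 75 mm either side of it
- left_far (a point): Grey locating ring on the tray, left side, farthest from the robot: the point is the centre of its floor; bore 52 mm, outside 58 mm, wall 12 mm high, open above, so a pot or blank has 3 mm play all round. Rings stand 60 mm apart along the pivot, 75 mm either side of it
- right_near (a point): Grey locating ring on the tray, right side, nearest the robot: the point is the centre of its floor; bore 52 mm, outside 58 mm, wall 12 mm high, open above, so a pot or blank has 3 mm play all round. Rings stand 60 mm apart along the pivot, 75 mm either side of it
- right_mid (a point): Grey locating ring on the tray, right side, middle: the point is the centre of its floor; bore 52 mm, outside 58 mm, wall 12 mm high, open above, so a pot or blank has 3 mm play all round. Rings stand 60 mm apart along the pivot, 75 mm either side of it
- right_far (a point): Grey locating ring on the tray, right side, farthest from the robot: the point is the centre of its floor; bore 52 mm, outside 58 mm, wall 12 mm high, open above, so a pot or blank has 3 mm play all round. Rings stand 60 mm apart along the pivot, 75 mm either side of it
- lever (a joint): Start lever of the mixer on its right-hand side, rad: 0 off (fully over toward the robot), 1.0 on (fully over away from the robot); stays where it is left; light friction (about 1 N at the tip)
- lever_tip (a point): Centre of the black 26 mm ball at the lever's end; the lever is a 10 mm rod, 80 mm from its pivot, which lies 22 mm above the desk; it swings along the mixer's x direction (that of tray_mid), upright at joint 0.5
- mouse: Bystander, to be left alone: black computer mouse, 100 by 60 by 32 mm; origin at the centre of its underside
- tape: Bystander, to be left alone: roll of tape lying flat, 84 mm across, 24 mm tall; origin at the centre of its underside
- sanitiser: Bystander, to be left alone: bottle of hand sanitiser, 60 mm across, 150 mm tall; origin at the centre of its underside
- pencup: Bystander, to be left alone: white cup, 72 mm across, 90 mm tall; origin at the centre of its underside
- mixer: The fixed mixer: white housing 150 by 130 mm, 45 mm tall, with grey bearing posts 85 mm tall and 118 mm either side of the centre along x, and the lever's block (70 by 50 mm, 25 mm tall) 165 mm to its right (-y); origin on the desk under its middle; x along the pivot, away from the robot. Carries the tray
Things that resemble listed ones, but are neither listed nor needed, are in the scene too. Leave any pink or yellow look-alike of the part that bears short4_center alone. What is shaped like the part that bears blank2_center but purple is not meant.

How it is judged:
On the way, in this order (a step that is already met when the one before it is completed fails the run):
1. the lever is pulled fully over to off while every pot is still on the desk (value of joint lever below 0.1 rad and height (world z) of each of tall1_center, tall2_center, short1_center, short2_center, short3_center, short4_center below 0.065 m), for 0.2 s.
2. every pot stands in a ring, the blanks are where they belong and the tray rests level, with the lever still off ((horizontal distance between tall1_center and left_near below 0.01 m or horizontal distance between tall1_center and left_mid below 0.01 m or horizontal distance between tall1_center and left_far below 0.01 m or horizontal distance between tall1_center and right_near below 0.01 m or horizontal distance between tall1_center and right_mid below 0.01 m or horizontal distance between tall1_center and right_far below 0.01 m) and z of tall1_center in the frame of tray_mid between 0.0365 and 0.0465 m and (horizontal distance between tall2_center and left_near below 0.01 m or horizontal distance between tall2_center and left_mid below 0.01 m or horizontal distance between tall2_center and left_far below 0.01 m or horizontal distance between tall2_center and right_near below 0.01 m or horizontal distance between tall2_center and right_mid below 0.01 m or horizontal distance between tall2_center and right_far below 0.01 m) and z of tall2_center in the frame of tray_mid between 0.0365 and 0.0465 m and (horizontal distance between short1_center and left_near below 0.01 m or horizontal distance between short1_center and left_mid below 0.01 m or horizontal distance between short1_center and left_far below 0.01 m or horizontal distance between short1_center and right_near below 0.01 m or horizontal distance between short1_center and right_mid below 0.01 m or horizontal distance between short1_center and right_far below 0.01 m) and z of short1_center in the frame of tray_mid between 0.024 and 0.034 m and (horizontal distance between short2_center and left_near below 0.01 m or horizontal distance between short2_center and left_mid below 0.01 m or horizontal distance between short2_center and left_far below 0.01 m or horizontal distance between short2_center and right_near below 0.01 m or horizontal distance between short2_center and right_mid below 0.01 m or horizontal distance between short2_center and right_far below 0.01 m) and z of short2_center in the frame of tray_mid between 0.024 and 0.034 m and (horizontal distance between short3_center and left_near below 0.01 m or horizontal distance between short3_center and left_mid below 0.01 m or horizontal distance between short3_center and left_far below 0.01 m or horizontal distance between short3_center and right_near below 0.01 m or horizontal distance between short3_center and right_mid below 0.01 m or horizontal distance between short3_center and right_far below 0.01 m) and z of short3_center in the frame of tray_mid between 0.024 and 0.034 m and (horizontal distance between short4_center and left_near below 0.01 m or horizontal distance between short4_center and left_mid below 0.01 m or horizontal distance between short4_center and left_far below 0.01 m or horizontal distance between short4_center and right_near below 0.01 m or horizontal distance between short4_center and right_mid below 0.01 m or horizontal distance between short4_center and right_far below 0.01 m) and z of short4_center in the frame of tray_mid between 0.024 and 0.034 m and (((horizontal distance between blank1_center and left_near below 0.01 m or horizontal distance between blank1_center and left_mid below 0.01 m or horizontal distance between blank1_center and left_far below 0.01 m or horizontal distance between blank1_center and right_near below 0.01 m or horizontal distance between blank1_center and right_mid below 0.01 m or horizontal distance between blank1_center and right_far below 0.01 m) and z of blank1_center in the frame of tray_mid between 0.025 and 0.035 m) or (x of blank1_center in the frame of mat_mid between -0.075 and 0.075 m and y of blank1_center in the frame of mat_mid between -0.045 and 0.045 m and height (world z) of blank1_center below 0.05 m and angle between blank1_center's own z axis and vertical below 0.1 rad)) and (((horizontal distance between blank2_center and left_near below 0.01 m or horizontal distance between blank2_center and left_mid below 0.01 m or horizontal distance between blank2_center and left_far below 0.01 m or horizontal distance between blank2_center and right_near below 0.01 m or horizontal distance between blank2_center and right_mid below 0.01 m or horizontal distance between blank2_center and right_far below 0.01 m) and z of blank2_center in the frame of tray_mid between 0.025 and 0.035 m) or (x of blank2_center in the frame of mat_mid between -0.075 and 0.075 m and y of blank2_center in the frame of mat_mid between -0.045 and 0.045 m and height (world z) of blank2_center below 0.05 m and angle between blank2_center's own z axis and vertical below 0.1 rad)) and ((x of blank1_center in the frame of mat_mid between -0.075 and 0.075 m and y of blank1_center in the frame of mat_mid between -0.045 and 0.045 m and height (world z) of blank1_center below 0.05 m and angle between blank1_center's own z axis and vertical below 0.1 rad) or (x of blank2_center in the frame of mat_mid between -0.075 and 0.075 m and y of blank2_center in the frame of mat_mid between -0.045 and 0.045 m and height (world z) of blank2_center below 0.05 m and angle between blank2_center's own z axis and vertical below 0.1 rad)) and value of joint tray between -0.018 and 0.018 rad and velocity of joint tray between -0.02 and 0.02 rad/s and value of joint lever below 0.4 rad), for 0.5 s.
3. the start lever is pushed fully over (value of joint lever above 0.9 rad), for 0.2 s.
At the end, for the whole second after the job is handed in: Every pot present stands seated in a ring of the tray (within 10 mm of its centre and within 4 mm of fully down), one blank stands upright on the mat and the other there too or in a ring, the tray is at rest within 0.018 rad of level, and the lever is beyond 0.9 rad ((horizontal distance between tall1_center and left_near below 0.01 m or horizontal distance between tall1_center and left_mid below 0.01 m or horizontal distance between tall1_center and left_far below 0.01 m or horizontal distance between tall1_center and right_near below 0.01 m or horizontal distance between tall1_center and right_mid below 0.01 m or horizontal distance between tall1_center and right_far below 0.01 m) and z of tall1_center in the frame of tray_mid between 0.0365 and 0.0465 m and (horizontal distance between tall2_center and left_near below 0.01 m or horizontal distance between tall2_center and left_mid below 0.01 m or horizontal distance between tall2_center and left_far below 0.01 m or horizontal distance between tall2_center and right_near below 0.01 m or horizontal distance between tall2_center and right_mid below 0.01 m or horizontal distance between tall2_center and right_far below 0.01 m) and z of tall2_center in the frame of tray_mid between 0.0365 and 0.0465 m and (horizontal distance between short1_center and left_near below 0.01 m or horizontal distance between short1_center and left_mid below 0.01 m or horizontal distance between short1_center and left_far below 0.01 m or horizontal distance between short1_center and right_near below 0.01 m or horizontal distance between short1_center and right_mid below 0.01 m or horizontal distance between short1_center and right_far below 0.01 m) and z of short1_center in the frame of tray_mid between 0.024 and 0.034 m and (horizontal distance between short2_center and left_near below 0.01 m or horizontal distance between short2_center and left_mid below 0.01 m or horizontal distance between short2_center and left_far below 0.01 m or horizontal distance between short2_center and right_near below 0.01 m or horizontal distance between short2_center and right_mid below 0.01 m or horizontal distance between short2_center and right_far below 0.01 m) and z of short2_center in the frame of tray_mid between 0.024 and 0.034 m and (horizontal distance between short3_center and left_near below 0.01 m or horizontal distance between short3_center and left_mid below 0.01 m or horizontal distance between short3_center and left_far below 0.01 m or horizontal distance between short3_center and right_near below 0.01 m or horizontal distance between short3_center and right_mid below 0.01 m or horizontal distance between short3_center and right_far below 0.01 m) and z of short3_center in the frame of tray_mid between 0.024 and 0.034 m and (horizontal distance between short4_center and left_near below 0.01 m or horizontal distance between short4_center and left_mid below 0.01 m or horizontal distance between short4_center and left_far below 0.01 m or horizontal distance between short4_center and right_near below 0.01 m or horizontal distance between short4_center and right_mid below 0.01 m or horizontal distance between short4_center and right_far below 0.01 m) and z of short4_center in the frame of tray_mid between 0.024 and 0.034 m and (((horizontal distance between blank1_center and left_near below 0.01 m or horizontal distance between blank1_center and left_mid below 0.01 m or horizontal distance between blank1_center and left_far below 0.01 m or horizontal distance between blank1_center and right_near below 0.01 m or horizontal distance between blank1_center and right_mid below 0.01 m or horizontal distance between blank1_center and right_far below 0.01 m) and z of blank1_center in the frame of tray_mid between 0.025 and 0.035 m) or (x of blank1_center in the frame of mat_mid between -0.075 and 0.075 m and y of blank1_center in the frame of mat_mid between -0.045 and 0.045 m and height (world z) of blank1_center below 0.05 m and angle between blank1_center's own z axis and vertical below 0.1 rad)) and (((horizontal distance between blank2_center and left_near below 0.01 m or horizontal distance between blank2_center and left_mid below 0.01 m or horizontal distance between blank2_center and left_far below 0.01 m or horizontal distance between blank2_center and right_near below 0.01 m or horizontal distance between blank2_center and right_mid below 0.01 m or horizontal distance between blank2_center and right_far below 0.01 m) and z of blank2_center in the frame of tray_mid between 0.025 and 0.035 m) or (x of blank2_center in the frame of mat_mid between -0.075 and 0.075 m and y of blank2_center in the frame of mat_mid between -0.045 and 0.045 m and height (world z) of blank2_center below 0.05 m and angle between blank2_center's own z axis and vertical below 0.1 rad)) and ((x of blank1_center in the frame of mat_mid between -0.075 and 0.075 m and y of blank1_center in the frame of mat_mid between -0.045 and 0.045 m and height (world z) of blank1_center below 0.05 m and angle between blank1_center's own z axis and vertical below 0.1 rad) or (x of blank2_center in the frame of mat_mid between -0.075 and 0.075 m and y of blank2_center in the frame of mat_mid between -0.045 and 0.045 m and height (world z) of blank2_center below 0.05 m and angle between blank2_center's own z axis and vertical below 0.1 rad)) and value of joint tray between -0.018 and 0.018 rad and velocity of joint tray between -0.02 and 0.02 rad/s and value of joint lever above 0.9 rad); the robot touches nothing.
It fails at once if the tray tips down onto a stop (more than 0.15 rad) (value of joint tray above 0.15 rad or value of joint tray below -0.15 rad).
It fails at once if a bystander is moved more than 25 mm (distance of any of mouse, tape, sanitiser, pencup from where it was at the start of the episode above 0.025 m).
Of tall1, tall2, short1, short2, short3, short4 only 4 to 6 are there at a start; the rules pass over those that are not, and their reading is None.
At some moment in a run one of short1, short2, short3, short4, blank1, blank2 may be knocked a few centimetres aside while the robot is not near it.
It also fails if it takes over 210 s, if anything falls off the work surface, if the arm or the gripper's body presses on something with over 40 N, if the wrist force passes 120 N, or if a joint passes its speed limit or range.

## Working session

There is one attempt and no reset: what is moved stays moved. The work goes in short steps, Python scripts to look and compute and a shell command to move; the robot and the scene stay as the last step left them, time stands still between calls to the robot, and variables do not carry over. Pictures are saved under pics/ and viewed, about 12 in all and at most 16, crops included, and the job is handed in when it is done.

```bash
mkdir -p pics; cat > h.py <<'E'
import numpy as np, cv2
from cell import status, viewer, robot
def cam(n,save=None):
    c=viewer.read_camera(n)
    if save: cv2.imwrite('pics/'+save+'.png',cv2.cvtColor(c['image'],cv2.COLOR_RGB2BGR))
    return c
def cloud(c):
    K=np.array([[c['fx'],0,c['cx']],[0,c['fy'],c['cy']],[0,0,1]]);h,w=c['range_z'].shape
    u,v=np.meshgrid(np.arange(w),np.arange(h))
    p=cv2.undistortPoints(np.stack([u,v],-1).reshape(-1,1,2).astype(np.float64),K,np.array(c['distortion'],float)).reshape(h,w,2)
    z=c['range_z'];P=np.stack([p[...,0]*z,-p[...,1]*z,-z,np.ones_like(z)],-1)
    W=P@np.linalg.inv(c['camera_from_world']).T
    W=W[...,:3];W[z==0]=np.nan
    return W
E
python3 - <<'E'
from h import *
for n in('top','side','wrist'):
    c=cam(n,n+'0');np.savez('c_'+n,**c);print(n,np.round(np.linalg.inv(c['camera_from_world']),3).tolist(),c['fx'])
print(status.observe(),robot.pinch_z)
E
```

```text
top [[-0.008, 0.992, -0.124, 0.433], [-1.0, -0.011, -0.023, 0.022], [-0.025, 0.124, 0.992, 1.24], [0.0, 0.0, 0.0, 1.0]] 446.2236802090897
side [[-0.938, 0.269, -0.22, 0.367], [-0.347, -0.707, 0.616, 0.574], [0.01, 0.655, 0.756, 0.748], [0.0, 0.0, 0.0, 1.0]] 392.818335243526
wrist [[0.312, -0.912, -0.265, 0.092], [0.95, 0.299, 0.089, 0.523], [-0.002, -0.28, 0.96, 0.384], [0.0, 0.0, 0.0, 1.0]] 356.04189955224194
{'time': 0.15, 'qpos': array([ 1.10799247e+00,  3.42550512e-01,  1.52477457e+00, -2.09565761e-05,
        1.27541520e+00, -1.46033889e-01]), 'qvel': array([ 6.71016854e-04, -2.19791739e-03, -2.20686667e-03, -2.46520000e-05,
       -6.34046079e-04, -1.18022674e-03]), 'joint_efforts': array([ 1.34926126e-03, -4.31470692e+01, -2.44352657e+01,  7.17225065e-02,
        5.38545381e-02, -9.42349379e-05]), 'tool_pos': array([0.16340311, 0.49860688, 0.22621897]), 'tool_rot': array([-1.57193465e+00,  1.47168276e-04, -3.16763941e-01]), 'contact_force': array([ 0.51721472, -0.26973758,  0.20821964]), 'torque': array([-0.01689537, -0.02841047,  0.01321869]), 'opening': 0.09182309895644737} 0.0188
```

View pics/top0.png

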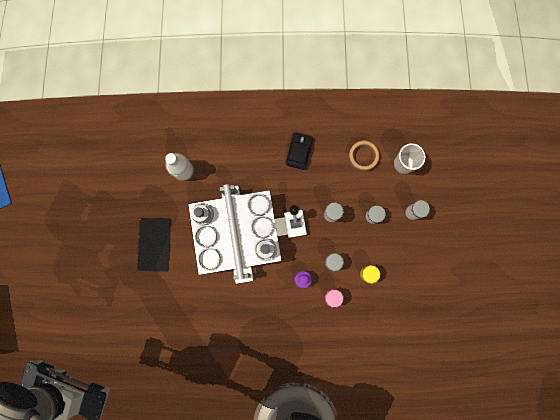

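View pics/side0.png

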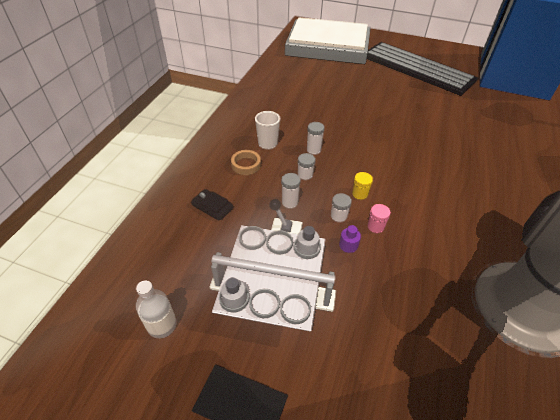

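The top view shows 4 pots, with caps at (334,212), (376,214), (420,210) and (335,262). The blanks are at (201,214) and (264,248), the mat at (154,245) and the lever ball at (294,211). In the side view, (290,190) and (315,138) are tall and (306,166) and (341,207) are short. So each side gets one tall and one short, and both blanks go to the mat. Next I measure positions.

```bash
python3 - <<'E'
from h import *
for n in('top','side'):
    c=np.load(f'c_{n}.npz');W=cloud(c);im=c['image'].astype(int)
    pts={'top':dict(pA=(334,212),pB=(376,214),pC=(420,210),pD=(335,262),bL=(201,212),bR=(264,247),ball=(294,210),yel=(371,274),pur=(303,279),san=(172,158)),
     'side':dict(pA=(290,182),pB=(306,160),pC=(315,129),pD=(341,201),bL=(233,285),bR=(308,235),ball=(276,205),pur=(350,232))}[n]
    for k,(u,v) in pts.items():
        w=W[v-18:v+19,u-18:u+19].reshape(-1,3);w=w[~np.isnan(w[:,0])]
        c0=W[v,u];w=w[np.linalg.norm(w[:,:2]-c0[:2],axis=1)<.035]
        zt=np.percentile(w[:,2][w[:,2]<c0[2]+.02],97);t=w[(abs(w[:,2]-zt)<.006)]
        print(n,k,np.round(c0,4),'ztop',round(zt,4),'mid',np.round((np.percentile(t[:,:2],2,axis=0)+np.percentile(t[:,:2],98,axis=0))/2,4),'mean',np.round(t.mean(0),4),len(t))
    # tray floor plane
    V=W.reshape(-1,3);I=im.reshape(-1,3)
    m=(V[:,2]>.055)&(V[:,2]<.09)&(V[:,0]>.3)&(V[:,0]<.65)&(V[:,1]>-.08)&(V[:,1]<.25)
    q=V[m];r=cv2.minAreaRect(q[:,:2].astype(np.float32));print('tray rect',r,len(q))
    b=V[(V[:,2]>.0925)&(V[:,2]<.11)&(V[:,0]>.3)&(V[:,0]<.65)&(V[:,1]>.02)&(V[:,1]<.13)]
    print('bar',len(b),b.mean(0))
    m=(I.sum(1)<110)&(V[:,2]<.02)&(V[:,0]>.25)&(V[:,0]<.6)&(V[:,1]>.22)&(V[:,1]<.4)
    print('mat',cv2.minAreaRect(V[m][:,:2].astype(np.float32)),np.median(V[m],0))
E
cat > crop.py <<'E'
import cv2,sys
f,u0,v0,u1,v1,s,o=sys.argv[1:]
i=cv2.imread(f);i=i[int(v0):int(v1),int(u0):int(u1)];cv2.imwrite(o,cv2.resize(i,None,fx=float(s),fy=float(s),interpolation=cv2.INTER_CUBIC))
E
python3 crop.py pics/top0.png 130 170 330 300 4 pics/top0c.png
```

```text
top pA [ 0.5745 -0.1047  0.0797] ztop 0.0868 mid [ 0.5766 -0.1044] mean [ 0.5769 -0.1044  0.084 ] 201
top pB [ 0.5704 -0.2195  0.0587] ztop 0.0623 mid [ 0.573 -0.221] mean [ 0.5723 -0.2206  0.0593] 199
top pC [ 0.5771 -0.3329  0.081 ] ztop 0.0872 mid [ 0.5809 -0.3341] mean [ 0.5812 -0.3341  0.0842] 203
top pD [ 0.4443 -0.1067  0.0586] ztop 0.0624 mid [ 0.4452 -0.1045] mean [ 0.4439 -0.1039  0.0595] 184
top bL [0.5714 0.2346 0.1361] ztop 0.1349 mid [0.5721 0.243 ] mean [0.5722 0.2427 0.1333] 68
top bR [0.4826 0.0767 0.1306] ztop 0.1342 mid [0.4783 0.0742] mean [0.4786 0.075  0.133 ] 70
top ball [0.5772 0.0006 0.109 ] ztop 0.1073 mid [5.8e-01 5.0e-04] mean [5.793e-01 3.000e-04 1.057e-01] 61
top yel [ 0.4115 -0.2008  0.0607] ztop 0.0618 mid [ 0.4127 -0.2012] mean [ 0.4127 -0.2015  0.0591] 213
top pur [ 0.4008 -0.0217  0.0596] ztop 0.0616 mid [ 0.3995 -0.0229] mean [ 0.3994 -0.0225  0.0601] 61
top san [0.709  0.309  0.1489] ztop 0.1502 mid [0.7081 0.3124] mean [0.7085 0.3122 0.1482] 84
tray rect ((0.509093701839447, 0.07832904160022736), (0.3757161796092987, 0.25442662835121155), 77.8935
[... 610 characters left out ...]
] 217
side bL [0.5659 0.2476 0.1341] ztop 0.1358 mid [0.5707 0.2443] mean [0.5704 0.245  0.1347] 124
side bR [0.474  0.0869 0.1316] ztop 0.1358 mid [0.4771 0.0769] mean [0.4768 0.0776 0.1344] 96
side ball [0.5717 0.0083 0.104 ] ztop 0.1092 mid [0.5783 0.0021] mean [0.5773 0.0035 0.1067] 57
side pur [ 0.3999 -0.0098  0.0621] ztop 0.0626 mid [ 0.3984 -0.021 ] mean [ 0.3982 -0.0198  0.0615] 77
tray rect ((0.5074421167373657, 0.07719407975673676), (0.3775472939014435, 0.2537482976913452), 77.53902435302734) 6639
bar 111 [0.47300859 0.092963   0.10198885]
mat ((0.4949437975883484, 0.374891459941864), (0.05153930187225342, 0.14898593723773956), 89.24686431884766) [0.50579598 0.38391062 0.00409563]
```

View pics/top0c.png

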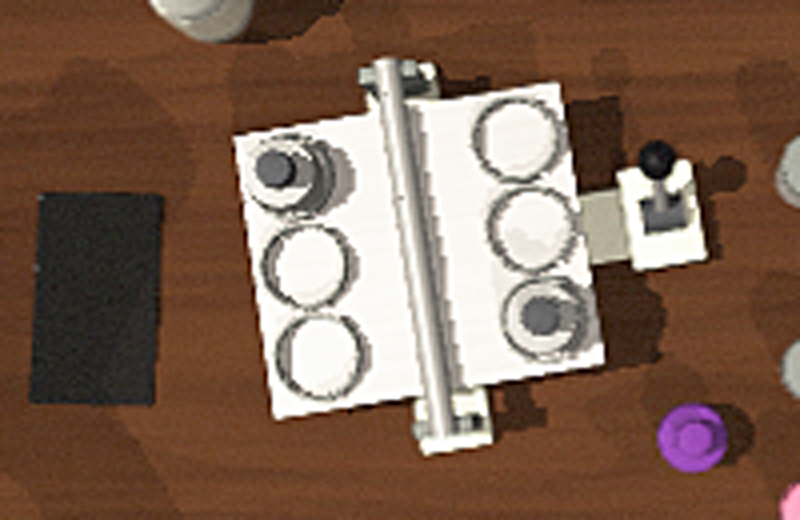

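Crop scale is 4. Ring centres are at (308,265), (321,357), (517,139) and (532,228), and mat corners at (40,193), (162,195), (155,404) and (31,402). The lever ball leans away from the robot, so it is on. Now I fit the tray frame.

```bash
cat >> h.py <<'E'
def pix2w(c,uv,z):
    K=np.array([[c['fx'],0,c['cx']],[0,c['fy'],c['cy']],[0,0,1]])
    p=cv2.undistortPoints(np.array(uv,float).reshape(-1,1,2),K,np.array(c['distortion'],float)).reshape(-1,2)
    M=np.linalg.inv(c['camera_from_world']);d=np.c_[p[:,0],-p[:,1],-np.ones(len(p))]@M[:3,:3].T;o=M[:3,3]
    return o+d*((z-o[2])/d[:,2])[:,None]
def goto(p,yaw,q=None):
    """shift (cm, tool axes) and turn about tool y from measured pose to TCP p, yaw"""
    s=status.observe();ps=s['tool_pos'];y0=s['tool_rot'][2]
    d=np.array(p)-ps;x=np.array([np.cos(y0),np.sin(y0),0]);z=np.array([-np.sin(y0),np.cos(y0),0])
    print('t=%.1f'%s['time'],'shift cm',np.round([d@x*100,-d[2]*100,d@z*100],2),'turn y',round(-(yaw-y0),3),'at',np.round(ps,4),np.round(s['tool_rot'],3),'F',np.round(s['contact_force'],1),'op',round(s['opening'],4))
def ring(name,dx=0,dy=0):
    import json;T=json.load(open('tray.json'));i={'near':-.06,'mid':0,'far':.06}[name.split('_')[1]];j=.075 if name[0]=='l' else -.075
    c,s=np.cos(T[2]),np.sin(T[2]);return np.array([T[0]+c*i-s*j,T[1]+s*i+c*j])
E
python3 - <<'E'
from h import *
import json
from scipy.optimize import least_squares
c=np.load('c_top.npz')
f=lambda U:[(130+(u+.5)/4-.5,170+(v+.5)/4-.5) for u,v in U]
R=pix2w(c,f([(308,265),(321,357),(517,139),(532,228)]),.085)[:,:2]
N=np.array([[0,.075],[-.06,.075],[.06,-.075],[0,-.075]])
def rs(t,R,N):
    a=t[2];return (R-(t[:2]+N@np.array([[np.cos(a),np.sin(a)],[-np.sin(a),np.cos(a)]]))).ravel()
s=least_squares(rs,[.52,.16,.16],args=(R,N));print(s.x,np.round(s.fun*1000,1))
C=pix2w(c,f([(235,136),(558,84),(605,362),(275,417)]),.073)[:,:2];NC=np.array([[.095,.11],[.095,-.11],[-.095,-.11],[-.095,.11]])
s2=least_squares(rs,[.52,.16,.16],args=(C,NC));print('corners',s2.x,np.round(s2.fun*1000,1))
T=s.x;json.dump(list(T),open('tray.json','w'))
m=pix2w(c,f([(40,193),(162,195),(155,404),(31,402)]),.004);print('mat',np.round(m,3).tolist(),m.mean(0))
for r in('left_near','left_mid','left_far','right_near','right_mid','right_far'):print(r,np.round(ring(r),4))
goto([.579,.0025,.18],T[2]-1.571)
E
```

```text
[0.52586189 0.15571259 0.15781079] [ 0.7 -0.9  0.  -0.4 -0.7  0.7 -0.   0.6]
corners [0.52579743 0.15858649 0.15467868] [-0.5 -0.7 -2.2  0.6  1.7  0.5  1.  -0.4]
mat [[0.573, 0.437, 0.004], [0.571, 0.348, 0.004], [0.424, 0.351, 0.004], [0.425, 0.44, 0.004]] [0.49826509 0.39422797 0.004     ]
left_near [0.4548 0.2204]
left_mid [0.5141 0.2298]
left_far [0.5733 0.2392]
right_near [0.4784 0.0722]
right_mid [0.5376 0.0816]
right_far [0.5969 0.0911]
t=0.1 shift cm [ 54.95   4.62 -34.2 ] turn y 1.096 at [0.1634 0.4986 0.2262] [-1.572  0.    -0.317] F [ 0.5 -0.3  0.2] op 0.0918
```

```bash
sed -i 's/.*/[0.525,0.158,0.1575]/' tray.json; python3 -m pendant '[[[28,2,-17,0,0.5,0,6],[54.9,3,-34.2,0,1.096,0,6],[54.9,3,-34.2,0,1.096,0,6],[54.9,3,-34.2,0,1.096,0,6],[54.9,3,-34.2,0,1.096,0,6],[54.9,3,-34.2,0,1.096,0,6],[54.9,3,-34.2,0,1.096,0,6],[54.9,3,-34.2,0,1.096,0,6],[54.9,3,-34.2,0,1.096,0,6],[54.9,3,-34.2,0,1.096,0,6],[54.9,3,-34.2,0,1.096,0,6],[54.9,3,-34.2,0,1.096,0,6],[54.9,3,-34.2,0,1.096,0,6],[54.9,3,-34.2,0,1.096,0,6],[54.9,3,-34.2,0,1.096,0,6],[54.9,3,-34.2,0,1.096,0,6],[54.9,3,-34.2,0,1.096,0,6],[54.9,3,-34.2,0,1.096,0,6],[54.9,3,-34.2,0,1.096,0,6]]]' 10; python3 - <<'E'
from h import *
cam('wrist','w1')
goto([.578,.0025,.083],.1575-1.571)
E
```

```text
time: 2.05
tool_pos: [0.5784, 0.0037, 0.1971]
tool_rot: [-1.57, -0.0, -1.412]
contact_force: [0.7, 0.8, -0.8]
opening: 0.06
t=2.1 shift cm [ 0.09 11.4  -0.07] turn y 0.002 at [0.5785 0.0035 0.197 ] [-1.57  -0.    -1.412] F [ 0.1  0.2 -0.8] op 0.06
```

View pics/w1.png

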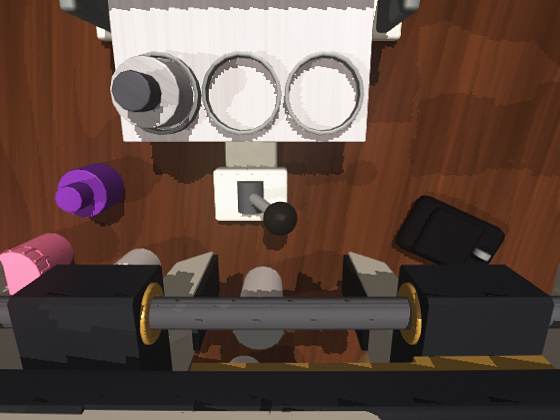

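The ball sits between the fingers at column 280. Descending, gripping it, and pulling along the arc.

```bash
python3 -m pendant '[[[0,5,0,0,0,0,6],[0,9,0,0,0,0,6],[0,11.4,0,0,0,0,6],[0,11.4,0,0,0,0,2.4],[0,11.4,0,0,0,0,2.4],[0,11.4,0,0,0,0,2.4],[0,11.4,0,0,0,0,2.4],[0,11.4,0,0,0,0,2.4],[0,10.9,-1.3,0,0,0,2.4],[0,10.6,-2.6,0,0,0,2.4],[0,10.4,-3.8,0,0,0,2.4],[0,10.6,-5.1,0,0,0,2.4],[0,10.9,-6.4,0,0,0,2.4],[0,11.4,-7.8,0,0,0,2.4],[0,11.4,-7.8,0,0,0,2.4],[0,11.4,-7.8,0,0,0,2.4],[0,11.4,-7.8,0,0,0,6],[0,11.4,-7.8,0,0,0,6],[0,7,-7.8,0,0,0,6],[0,3,-7.8,0,0,0,6]]]' 8; python3 - <<'E'
from h import *
c=cam('top','t2');W=cloud(c)
V=W.reshape(-1,3);m=(V[:,2]>.096)&(V[:,2]<.12)&(V[:,1]>-.04)&(V[:,1]<.03)&(V[:,0]>.42)&(V[:,0]<.64)
print(V[m].mean(0),m.sum())
b=V[(V[:,2]>.128)&(V[:,2]<.145)&(abs(V[:,0]-.571)<.03)&(abs(V[:,1]-.243)<.03)];print('bL',b.mean(0),len(b))
goto([.5705,.2435,.073+.0435],.1575)
E
python3 crop.py pics/t2.png 220 160 440 310 3.5 pics/t2c.png
```

```text
time: 4.1
tool_pos: [0.5006, -0.0093, 0.1673]
tool_rot: [-1.574, 0.001, -1.413]
contact_force: [0.8, 0.5, 1.0]
opening: 0.0591
[nan nan nan] 0
bL [0.57231287 0.24314252 0.13323247] 66
t=4.2 shift cm [-23.97   5.78  10.53] turn y -1.57 at [ 0.5042 -0.0098  0.1743] [-1.562 -0.003 -1.413] F [ 2.2 -0.3  5.4] op 0.0599<stdin>:4: RuntimeWarning: Mean of empty slice.
  ret = um.true_divide(
```

View pics/t2c.png

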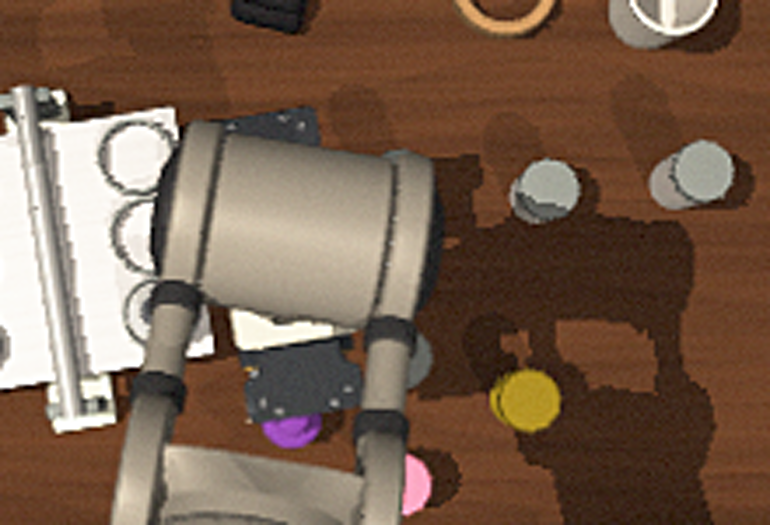

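```bash
python3 -m pendant '[[[-3,-3,1,0,0,0,5],[-24,-3,10.5,0,-1.57,0,5],[-24,-3,10.5,0,-1.57,0,5],[-24,-3,10.5,0,-1.57,0,5],[-24,-3,10.5,0,-1.57,0,5],[-24,-3,10.5,0,-1.57,0,5],[-24,-3,10.5,0,-1.57,0,5],[-24,-3,10.5,0,-1.57,0,5],[-24,-3,10.5,0,-1.57,0,5],[-24,-3,10.5,0,-1.57,0,5],[-24,-3,10.5,0,-1.57,0,5],[-24,-3,10.5,0,-1.57,0,5],[-24,-3,10.5,0,-1.57,0,5],[-24,-3,10.5,0,-1.57,0,5],[-24,-3,10.5,0,-1.57,0,5],[-24,-3,10.5,0,-1.57,0,5]]]' 10; python3 - <<'E'
from h import *
c=cam('side','s3');W=cloud(c);cam('wrist','w3')
V=W.reshape(-1,3);m=(V[:,2]>.08)&(V[:,2]<.12)&(V[:,1]>-.05)&(V[:,1]<.03)&(V[:,0]>.42)&(V[:,0]<.64)
print('ball',V[m].mean(0),m.sum())
goto([.5705,.2435,.073+.0435],.1575)
goto([.46,.394,.2],.1575)
E
python3 - <<'E'
import cv2,numpy as np
a=cv2.imread('pics/s3.png')[140:420,150:430];b=cv2.imread('pics/w3.png')
cv2.imwrite('pics/m3.png',np.hstack([cv2.resize(a,(400,400)),cv2.resize(b,(400,300))[[*range(300)]+[0]*100]]))
E
```

```text
time: 5.75
tool_pos: [0.5675, 0.2441, 0.1967]
tool_rot: [-1.571, 0.0, 0.156]
contact_force: [-0.3, 0.2, -0.5]
opening: 0.0499
ball [ 0.51138875 -0.00427183  0.09788659] 105
t=5.8 shift cm [ 0.28  8.03 -0.11] turn y -0.001 at [0.5675 0.2441 0.1968] [-1.571 -0.     0.157] F [-0.3 -0.2 -0.4] op 0.0494
t=5.8 shift cm [-8.28 -0.32 16.48] turn y -0.001 at [0.5675 0.2441 0.1968] [-1.571 -0.     0.157] F [-0.3 -0.2 -0.4] op 0.0494
```

View pics/m3.png

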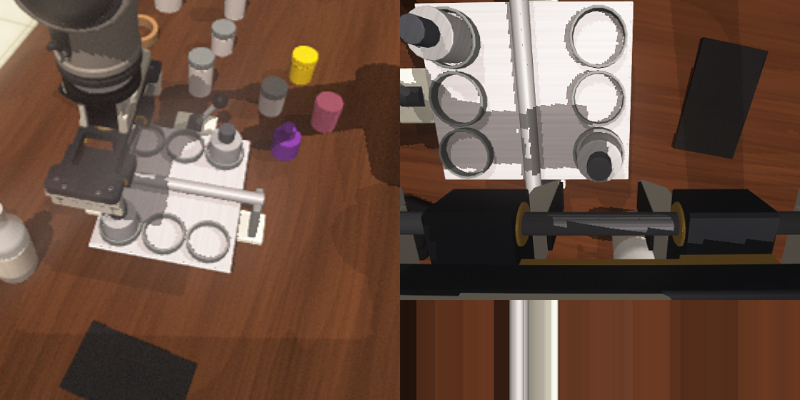

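The wrist view shows the knob under the gripper, and the side view shows the lever leaning toward the robot. Gripping the left blank.

```bash
python3 -m pendant '[[[0.3,3,-0.1,0,0,0,5],[0.3,6,-0.1,0,0,0,5],[0.3,8,-0.1,0,0,0,5],[0.3,8,-0.1,0,0,0,5],[0.3,8,-0.1,0,0,0,2],[0.3,8,-0.1,0,0,0,2],[0.3,8,-0.1,0,0,0,2],[0.3,8,-0.1,0,0,0,2],[0.3,8,-0.1,0,0,0,2],[0.3,7,-0.1,0,0,0,2],[0.3,5.5,-0.1,0,0,0,2],[0.3,3,-0.1,0,0,0,2],[0.3,0,-0.1,0,0,0,2],[0.3,-3,-0.1,0,0,0,2]]]' 10;  python3 - <<'E'
from h import *
c=cam('top');W=cloud(c);V=W.reshape(-1,3)
goto([.46,.394,.05],.1575)
m=(V[:,2]>.1)&(V[:,2]<.12)&(V[:,1]>-.04)&(V[:,1]<.03)&(V[:,0]>.42)&(V[:,0]<.64);print('ball',V[m].mean(0),m.sum())
def box(x,y):
    m=(abs(V[:,0]-x)<.03)&(abs(V[:,1]-y)<.03);return V[m]
for k,p in dict(A=(.576,-.1035),B=(.571,-.22),C=(.58,-.333),D=(.444,-.1035)).items():
    b=box(*p);z=b[:,2].max();t=b[b[:,2]>z-.012];print(k,z.round(3),t.mean(0).round(4),len(t))
E
```

```text
time: 7.25
tool_pos: [0.5704, 0.2435, 0.2284]
tool_rot: [-1.571, 0.0, 0.157]
contact_force: [0.1, -0.1, -1.5]
opening: 0.0232
t=7.3 shift cm [-8.77 18.44 16.56] turn y -0.0 at [0.5725 0.2442 0.2344] [-1.57  -0.009  0.157] F [1.5 0.7 3.8] op 0.0236
ball [ 0.51487478 -0.01076151  0.10225188] 39
A 0.09 [ 0.5768 -0.1043  0.0836] 226
B 0.065 [ 0.5717 -0.2207  0.0584] 235
C 0.09 [ 0.581  -0.3341  0.0834] 235
D 0.066 [ 0.4443 -0.1041  0.0585] 227
```

```bash
python3 -m pendant '[[[-1.5,0,3,0,0,0,2],[-3,0,6,0,0,0,2],[-5,0,9.5,0,0,0,2],[-7,2,13,0,0,0,2],[-8.6,5,16.6,0,0,0,2],[-8.6,9,16.6,0,0,0,2],[-8.6,13,16.6,0,0,0,2],[-8.6,15.5,16.6,0,0,0,2],[-8.6,16.8,16.6,0,0,0,2],[-8.6,17.4,16.6,0,0,0,2],[-8.6,17.7,16.6,0,0,0,2],[-8.6,17.7,16.6,0,0,0,2],[-8.6,17.7,16.6,0,0,0,4],[-8.6,17.7,16.6,0,0,0,4],[-8.6,17.7,16.6,0,0,0,4],[-8.6,15,16.6,0,0,0,5],[-8.6,11,16.6,0,0,0,5],[-8.6,6,16.6,0,0,0,5],[-8.6,1,16.6,0,0,0,5],[-8.6,1,16.6,0,0,0,5]]]' 10;  cat > ball.py <<'E'
from h import *
from scipy.optimize import least_squares
def ball(c,g):
    V=cloud(c).reshape(-1,3);V=V[(V[:,2]>.086)&(np.linalg.norm(V[:,:2]-g[:2],axis=1)<.02)]
    s=least_squares(lambda p:np.linalg.norm(V-p,axis=1)-.013,[*g[:2],.092],loss='soft_l1',f_scale=.002)
    return s.x.round(4),len(V)
E
python3 - <<'E'
from ball import *
print(ball(np.load('c_top.npz'),(.579,.001)),ball(np.load('c_side.npz'),(.577,.003)))
ct=cam('top','t4');cs=cam('side','s4');print(ball(ct,(.51,-.011)),ball(cs,(.508,-.008)))
goto([.5,-.0095,.2],.1575-1.571)
V=cloud(cs).reshape(-1,3);
m=(abs(V[:,0]-.46)<.05)&(abs(V[:,1]-.394)<.05)&(V[:,2]>.055);print('blank1',V[m].mean(0),V[m][:,2].max())
E
python3 crop.py pics/s4.png 180 140 380 290 4 pics/s4c.png
```

```text
time: 9.3
tool_pos: [0.4626, 0.3961, 0.2253]
tool_rot: [-1.564, -0.014, 0.157]
contact_force: [0.3, 0.0, -0.5]
opening: 0.0502
(array([5.80e-01, 1.00e-04, 9.58e-02]), 78) (array([5.784e-01, 5.000e-04, 9.670e-02]), 102)
(array([ 0.5137, -0.0103,  0.091 ]), 79) (array([ 0.508, -0.008,  0.092]), 0)
t=9.4 shift cm [ -2.39   1.84 -40.52] turn y 1.571 at [0.4602 0.3944 0.2184] [-1.569 -0.003  0.157] F [-0.6  0.7 -0.2] op 0.0499
blank1 [0.45306872 0.40743193 0.51673663] 0.5864733936019709
```

View pics/s4c.png

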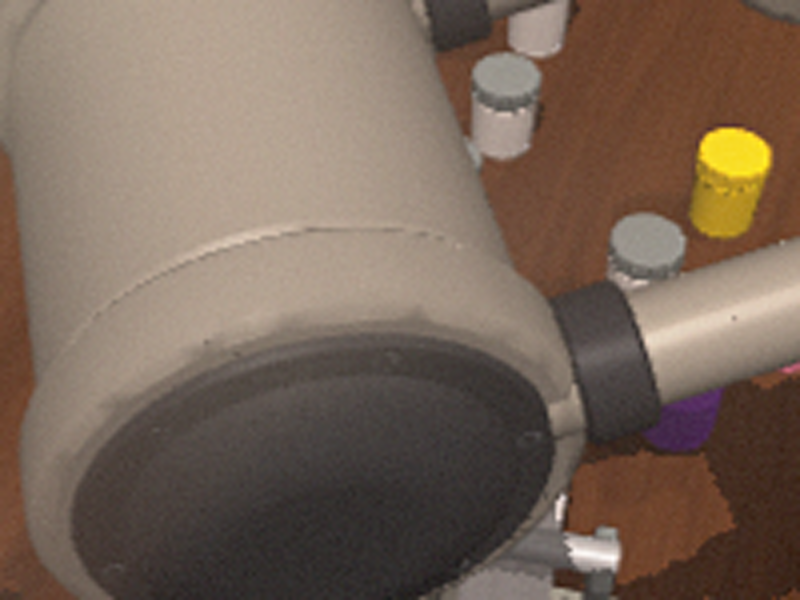

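The sphere fit puts the ball at −37.6 mm along mixer x, which is the off end stop. At the start it was at +29 mm, or joint ≈0.87. So the lever is off. Next is short pot D into left_near.

```bash
python3 - <<'E'
from h import *
print(ring('left_near'))
goto([.444,-.1035,.022],.1575)
goto([*ring('left_near'),.2],.1575)
E
```

```text
[0.45397893 0.22266071]
t=9.4 shift cm [ -9.39  19.64 -48.92] turn y -0.0 at [0.4602 0.3944 0.2184] [-1.569 -0.003  0.157] F [-0.6  0.7 -0.2] op 0.0499
t=9.4 shift cm [ -3.3    1.84 -16.87] turn y -0.0 at [0.4602 0.3944 0.2184] [-1.569 -0.003  0.157] F [-0.6  0.7 -0.2] op 0.0499
```

```bash
python3 -m pendant '[[[-3,1,-12,0,0,0,6.6],[-9.4,1,-48.9,0,0,0,6.6],[-9.4,1,-48.9,0,0,0,6.6],[-9.4,1,-48.9,0,0,0,6.6],[-9.4,1,-48.9,0,0,0,6.6],[-9.4,1,-48.9,0,0,0,6.6],[-9.4,1,-48.9,0,0,0,6.6],[-9.4,1,-48.9,0,0,0,6.6],[-9.4,1,-48.9,0,0,0,6.6],[-9.4,1,-48.9,0,0,0,6.6],[-9.4,1,-48.9,0,0,0,6.6],[-9.4,1,-48.9,0,0,0,6.6],[-9.4,6,-48.9,0,0,0,6.6],[-9.4,6,-48.9,0,0,0,6.6]]]' 15;  python3 - <<'E'
from h import *
goto([.444,-.1035,.022],.1575)
cam('wrist','w5');c=cam('side','s5')
V=cloud(c).reshape(-1,3)
m=(abs(V[:,0]-.46)<.05)&(abs(V[:,1]-.394)<.05)&(V[:,2]>.055);print('blank1',V[m].mean(0),V[m][:,2].max())
E
python3 - <<'E'
import cv2,numpy as np
a=cv2.imread('pics/s5.png')[:,90:510];b=cv2.imread('pics/w5.png')
cv2.imwrite('pics/m5.png',np.hstack([cv2.resize(a,(400,400)),np.vstack([cv2.resize(b,(400,300)),np.zeros((100,400,3),np.uint8)])]))
E
```

```text
time: 10.8
tool_pos: [0.4397, -0.1006, 0.1521]
tool_rot: [-1.564, 0.01, 0.159]
contact_force: [-1.3, 0.4, 0.8]
opening: 0.0658
t=10.8 shift cm [ 0.38 13.01 -0.36] turn y 0.001 at [ 0.4397 -0.1006  0.1521] [-1.564  0.01   0.159] F [-1.3  0.4  0.8] op 0.0658
blank1 [0.45989367 0.39559669 0.06542983] 0.06948098041812056
```

View pics/m5.png

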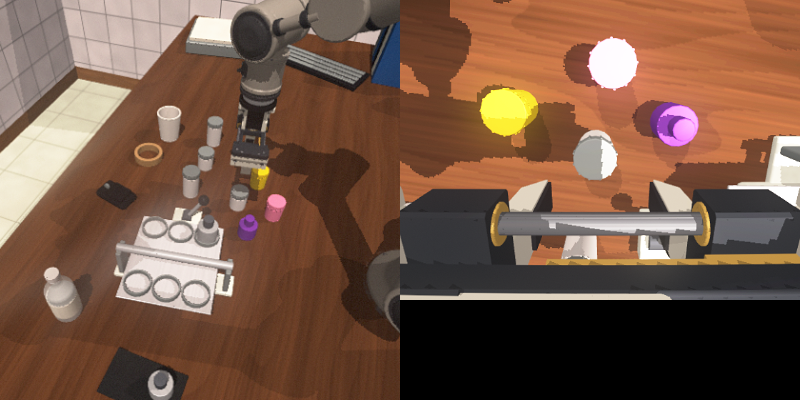

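```bash
python3 -m pendant '[[[0,4,0,0,0,0,6.6],[0,8,0,0,0,0,6.6],[0,11,0,0,0,0,6.6],[0,13.6,0,0,0,0,6.6],[0,13.6,0,0,0,0,6.6],[0,13.6,0,0,0,0,4],[0,13.6,0,0,0,0,4],[0,13.6,0,0,0,0,4],[0,13.6,0,0,0,0,4],[0,13.6,0,0,0,0,4],[0,12.5,0,0,0,0,4],[0,9,0,0,0,0,4],[0,5,0,0,0,0,4],[0,0,0,0,0,0,4],[0,-5,0,0,0,0,4],[0,-5,0,0,0,0,4],[0,-5,0,0,0,0,4]]]' 15;  python3 - <<'E'
from h import *
goto([*ring('left_near'),.073+.022],.1575)
E
```

```text
time: 12.6
tool_pos: [0.4437, -0.1036, 0.2083]
tool_rot: [-1.573, -0.003, 0.157]
contact_force: [0.7, 0.3, -2.0]
opening: 0.046
t=12.6 shift cm [ 6.13 11.33 32.07] turn y -0.0 at [ 0.4437 -0.1036  0.2083] [-1.573 -0.003  0.157] F [ 0.7  0.3 -2. ] op 0.046
```

```bash
python3 -m pendant '[[[1,-0.5,5,0,0,0,4],[2,-0.5,9,0,0,0,4],[3,-0.5,13,0,0,0,4],[3.8,-0.5,17,0,0,0,4],[4.5,-0.5,21,0,0,0,4],[5.2,0,25,0,0,0,4],[5.7,0,29,0,0,0,4],[6.1,1,32.1,0,0,0,4],[6.1,4,32.1,0,0,0,4],[6.1,7,32.1,0,0,0,4],[6.1,9,32.1,0,0,0,4],[6.1,9.8,32.1,0,0,0,4],[6.1,10.4,32.1,0,0,0,4],[6.1,10.9,32.1,0,0,0,4],[6.1,11.2,32.1,0,0,0,4],[6.1,11.2,32.1,0,0,0,4],[6.1,11.2,32.1,0,0,0,4]]]' 15;  python3 - <<'E'
from h import *
goto([*ring('left_near'),.073+.022],.1575)
cam('wrist','w6')
E
```

```text
time: 14.3
tool_pos: [0.4538, 0.223, 0.0952]
tool_rot: [-1.571, -0.001, 0.157]
contact_force: [-0.6, 0.1, 1.0]
opening: 0.0454
t=14.3 shift cm [ 0.01  0.02 -0.04] turn y -0.0 at [0.4538 0.223  0.0952] [-1.571e+00 -1.000e-03  1.570e-01] F [-0.6  0.1  1. ] op 0.0454
```

```bash
python3 -m pendant '[[[0,0,0,0,0,0,5],[0,0,0,0,0,0,6],[0,0,0,0,0,0,6.6],[0,0,0,0,0,0,6.6],[0,-3,0,0,0,0,6.6],[0,-7,0,0,0,0,6.6],[0,-11,0,0,0,0,5],[3,-11,-5,0,0,0,5],[3,-11,-10,0,0,0,5],[3,-11,-14,0,0,0,5],[3,-11,-14,0,0,0,5],[3,-11,-14,0,0,0,5]]]' 15;  cat > seen.py <<'E'
from h import *
import sys
def tops(c,n):
    V=cloud(c).reshape(-1,3);out={}
    for k in('left_near','left_mid','left_far','right_near','right_mid','right_far'):
        p=ring(k);b=V[(np.linalg.norm(V[:,:2]-p,axis=1)<.034)&(V[:,2]<.19)]
        if len(b)<20: print(n,k,'hidden');continue
        z=np.percentile(b[:,2],97);t=b[b[:,2]>z-.007];print(n,k,'ztop',z.round(4),'off mm',((t.mean(0)[:2]-p)*1000).round(1),len(t))
if __name__=='__main__':
    for n in sys.argv[1:]:tops(cam(n,n+'_last'),n)
E
python3 seen.py side top; python3 - <<'E'
from h import *
goto([.4785,.0757,.1165],.1575)
E
```

```text
time: 15.55
tool_pos: [0.5051, 0.0887, 0.2046]
tool_rot: [-1.57, 0.0, 0.154]
contact_force: [0.5, -0.0, 0.4]
opening: 0.0499
side left_near ztop 0.1345 off mm [-2.   2.1] 481
side left_mid ztop 0.0857 off mm [0.1 2.8] 238
side left_far ztop 0.0856 off mm [-2.1  2.3] 223
side right_near ztop 0.1354 off mm [-0.6  1.3] 103
side right_mid ztop 0.0859 off mm [0.  2.8] 178
side right_far ztop 0.0858 off mm [-2.   1.5] 173
top left_near ztop 0.134 off mm [-1.6 11.7] 103
top left_mid ztop 0.0865 off mm [-4.3 20.3] 31
top left_far ztop 0.0858 off mm [ 5.4 18.1] 44
top right_near ztop 0.135 off mm [-3.  -0.1] 38
top right_mid hidden
top right_far ztop 0.0877 off mm [26.8  0. ] 11
t=15.7 shift cm [-2.82  8.82 -1.03] turn y 0.0 at [0.5048 0.0903 0.2047] [-1.57   0.     0.158] F [-0.5 -0.7 -0.7] op 0.0502
```

Short D is seated in left_near (top at 134 mm) and the tray is level. Now the right blank goes to the mat.

```bash
python3 -m pendant '[[[-2.8,1,-1.0,0,0,0,5],[-2.8,5,-1.0,0,0,0,5],[-2.8,8,-1.0,0,0,0,5],[-2.8,8.8,-1.0,0,0,0,5],[-2.8,8.8,-1.0,0,0,0,5],[-2.8,8.8,-1.0,0,0,0,2],[-2.8,8.8,-1.0,0,0,0,2],[-2.8,8.8,-1.0,0,0,0,2],[-2.8,8.8,-1.0,0,0,0,2],[-2.8,8.8,-1.0,0,0,0,2],[-2.8,7.8,-1.0,0,0,0,2],[-2.8,6.2,-1.0,0,0,0,2],[-2.8,3,-1.0,0,0,0,2],[-2.8,0,-1.0,0,0,0,2],[-2.8,-3,-1.0,0,0,0,2],[-2.8,-3,-1.0,0,0,0,2],[-2.8,-3,-1.0,0,0,0,2],[-2.8,-3,-1.0,0,0,0,2]]]' 10;  python3 - <<'E'
from h import *
goto([.538,.394,.05],.1575)
E
```

```text
time: 17.45
tool_pos: [0.4782, 0.0752, 0.2338]
tool_rot: [-1.57, 0.002, 0.157]
contact_force: [0.1, -0.5, -1.7]
opening: 0.0234
t=17.4 shift cm [10.9  18.38 30.55] turn y -0.0 at [0.4782 0.0752 0.2338] [-1.57   0.002  0.157] F [ 0.1 -0.5 -1.7] op 0.0234
```

```bash
python3 -m pendant '[[[1.4,0,4,0,0,0,2],[2.8,0,8,0,0,0,2],[4.3,0,12,0,0,0,2],[5.8,0,16.5,0,0,0,2],[7.4,0,21,0,0,0,2],[9,1,25,0,0,0,2],[10.2,3,28.5,0,0,0,2],[10.9,6,30.6,0,0,0,2],[10.9,10,30.6,0,0,0,2],[10.9,14,30.6,0,0,0,2],[10.9,16.5,30.6,0,0,0,2],[10.9,17.8,30.6,0,0,0,2],[10.9,18.3,30.6,0,0,0,2],[10.9,18.4,30.6,0,0,0,2],[10.9,18.4,30.6,0,0,0,4],[10.9,18.4,30.6,0,0,0,4],[10.9,18.4,30.6,0,0,0,4],[10.9,14,30.6,0,0,0,5],[10.9,9,30.6,0,0,0,6],[10.9,1,30.6,0,0,0,6.6]]]' 10;  python3 - <<'E'
from h import *
goto([.576,-.1035,.042],.1575)
V=cloud(cam('top')).reshape(-1,3)
for k,p in dict(A=(.576,-.1035),B=(.571,-.22),C=(.58,-.333)).items():
    b=V[(abs(V[:,0]-p[0])<.05)&(abs(V[:,1]-p[1])<.05)];z=np.percentile(b[:,2],98);t=b[b[:,2]>z-.012];print(k,z.round(3),t.mean(0).round(4),len(t))
E
```

```text
time: 19.45
tool_pos: [0.5385, 0.3943, 0.197]
tool_rot: [-1.571, -0.0, 0.157]
contact_force: [1.6, 0.4, 0.4]
opening: 0.0595
t=19.4 shift cm [ -4.08  15.5  -49.76] turn y -0.0 at [0.5385 0.3943 0.197 ] [-1.571 -0.     0.157] F [1.6 0.4 0.4] op 0.0595
A 0.086 [ 0.5766 -0.1042  0.083 ] 232
B 0.062 [ 0.5713 -0.2206  0.0584] 243
C 0.086 [ 0.5809 -0.3333  0.0833] 243
```

```bash
python3 -m pendant '[[[-1,0,-12,0,0,0,6.6],[-4.1,0,-49.8,0,0,0,6.6],[-4.1,0,-49.8,0,0,0,6.6],[-4.1,0,-49.8,0,0,0,6.6],[-4.1,0,-49.8,0,0,0,6.6],[-4.1,0,-49.8,0,0,0,6.6],[-4.1,0,-49.8,0,0,0,6.6],[-4.1,0,-49.8,0,0,0,6.6],[-4.1,0,-49.8,0,0,0,6.6],[-4.1,0,-49.8,0,0,0,6.6],[-4.1,0,-49.8,0,0,0,6.6],[-4.1,0,-49.8,0,0,0,6.6],[-4.1,6,-49.8,0,0,0,6.6],[-4.1,6,-49.8,0,0,0,6.6],[-4.1,6,-49.8,0,0,0,6.6],[-4.1,6,-49.8,0,0,0,6.6]]]' 15;  python3 - <<'E'
from h import *
goto([.576,-.1035,.042],.1575)
c=cam('side');V=cloud(c).reshape(-1,3)
m=(abs(V[:,0]-.5)<.08)&(abs(V[:,1]-.394)<.05)&(V[:,2]>.055)
q=V[m]
for s in(q[q[:,0]<.5],q[q[:,0]>=.5]):print('blank',s.mean(0),s[:,2].max(),len(s))
E
python3 seen.py side
```

```text
time: 21.1
tool_pos: [0.5769, -0.103, 0.1361]
tool_rot: [-1.571, -0.001, 0.159]
contact_force: [-0.2, 0.1, 0.7]
opening: 0.0659
t=21.1 shift cm [-0.1   9.41 -0.03] turn y 0.001 at [ 0.5769 -0.103   0.1361] [-1.571e+00 -1.000e-03  1.590e-01] F [-0.2  0.1  0.7] op 0.0659
blank [0.45993717 0.39573271 0.06528254] 0.06938645770210128 191
blank [0.53450154 0.39464436 0.06484626] 0.06914529132402947 171
side left_near ztop 0.1317 off mm [-2.2  3.2] 483
side left_mid ztop 0.0832 off mm [1.6 1.7] 223
side left_far ztop 0.083 off mm [-1.6  1. ] 213
side right_near ztop 0.0885 off mm [0.3 1.5] 177
side right_mid ztop 0.0888 off mm [0.1 1.5] 176
side right_far ztop 0.0885 off mm [-1.9  1.1] 167
```

```bash
python3 -m pendant '[[[0,4,0,0,0,0,6.6],[0,7,0,0,0,0,6.6],[0,9.4,0,0,0,0,6.6],[0,9.4,0,0,0,0,6.6],[0,9.4,0,0,0,0,4],[0,9.4,0,0,0,0,4],[0,9.4,0,0,0,0,4],[0,9.4,0,0,0,0,4],[0,9.4,0,0,0,0,4],[0,8,0,0,0,0,4],[0,5,0,0,0,0,4],[0,1,0,0,0,0,4],[0,-3,0,0,0,0,4],[0,-7,0,0,0,0,4],[0,-9,0,0,0,0,4],[0,-9,0,0,0,0,4],[0,-9,0,0,0,0,4]]]' 20;  python3 - <<'E'
from h import *
print(ring('right_far'));goto([*ring('right_far'),.073+.042],.1575)
E
```

```text
time: 22.9
tool_pos: [0.5756, -0.1036, 0.2244]
tool_rot: [-1.57, 0.0, 0.157]
contact_force: [0.7, -0.6, -1.7]
opening: 0.0452
[0.59602107 0.09333929]
t=22.9 shift cm [ 5.1  10.94 19.13] turn y -0.0 at [ 0.5756 -0.1036  0.2244] [-1.57   0.     0.157] F [ 0.7 -0.6 -1.7] op 0.0452
```

```bash
python3 -m pendant '[[[1.2,0,4,0,0,0,4],[2.4,0,8,0,0,0,4],[3.4,0,12,0,0,0,4],[4.4,0,16,0,0,0,4],[5.1,1,19.1,0,0,0,4],[5.1,4,19.1,0,0,0,4],[5.1,7,19.1,0,0,0,4],[5.1,8.8,19.1,0,0,0,4],[5.1,9.6,19.1,0,0,0,4],[5.1,10.1,19.1,0,0,0,4],[5.1,10.5,19.1,0,0,0,4],[5.1,10.8,19.1,0,0,0,4],[5.1,10.9,19.1,0,0,0,4],[5.1,10.9,19.1,0,0,0,4],[5.1,10.9,19.1,0,0,0,4]]]' 20;  python3 - <<'E'
from h import *
goto([*ring('right_far'),.073+.042],.1575)
E
python3 seen.py side
```

```text
time: 24.4
tool_pos: [0.5969, 0.0928, 0.1162]
tool_rot: [-1.571, -0.001, 0.157]
contact_force: [-0.6, -1.0, -1.5]
opening: 0.0455
t=24.4 shift cm [-0.08  0.12  0.07] turn y -0.0 at [0.5969 0.0928 0.1162] [-1.571e+00 -1.000e-03  1.570e-01] F [-0.6 -1.  -1.5] op 0.0455
side left_near ztop 0.1337 off mm [-2.2  2.5] 485
side left_mid ztop 0.0851 off mm [0.6 2.1] 228
side left_far ztop 0.0851 off mm [-2.1  1.5] 210
side right_near ztop 0.0867 off mm [1.  2.4] 176
side right_mid ztop 0.0866 off mm [0.4 2.2] 179
side right_far ztop 0.1595 off mm [  6.  -22.6] 25
```

The pot bottom matches the ring floor, so it is seated. Releasing it and going to tall pot C.

```bash
python3 -m pendant '[[[0,0,0,0,0,0,5],[0,0,0,0,0,0,6],[0,0,0,0,0,0,6.6],[0,0,0,0,0,0,6.6],[0,-3,0,0,0,0,6.6],[0,-7,0,0,0,0,6.6],[0,-10,0,0,0,0,6.6],[-2,-10,-5,0,0,0,6.6],[-8,-10,-42.6,0,0,0,6.6],[-8,-10,-42.6,0,0,0,6.6],[-8,-10,-42.6,0,0,0,6.6],[-8,-10,-42.6,0,0,0,6.6],[-8,-10,-42.6,0,0,0,6.6],[-8,-10,-42.6,0,0,0,6.6],[-8,-10,-42.6,0,0,0,6.6],[-8,-10,-42.6,0,0,0,6.6],[-8,-10,-42.6,0,0,0,6.6],[-8,-10,-42.6,0,0,0,6.6],[-8,-10,-42.6,0,0,0,6.6]]]' 20;  python3 - <<'E'
from h import *
goto([.580,-.333,.042],.1575)
V=cloud(cam('side')).reshape(-1,3)
for k,p in dict(B=(.571,-.22),C=(.58,-.333)).items():
    b=V[(abs(V[:,0]-p[0])<.05)&(abs(V[:,1]-p[1])<.05)&(V[:,2]<.12)];z=np.percentile(b[:,2],98);t=b[b[:,2]>z-.012];print(k,z.round(3),t.mean(0).round(4),len(t))
E
python3 seen.py side
```

```text
time: 26.35
tool_pos: [0.5845, -0.3392, 0.2157]
tool_rot: [-1.57, 0.0, 0.158]
contact_force: [0.9, -0.4, -0.8]
opening: 0.066
t=26.4 shift cm [-0.35 17.37  0.68] turn y 0.001 at [ 0.5845 -0.3392  0.2157] [-1.57   0.     0.158] F [ 0.9 -0.4 -0.8] op 0.066
B 0.061 [ 0.5695 -0.2166  0.0587] 192
C 0.087 [ 0.5786 -0.3299  0.0835] 166
side left_near ztop 0.1375 off mm [-1.8  0.6] 485
side left_mid ztop 0.0889 off mm [-0.1  4.3] 241
side left_far ztop 0.089 off mm [-3.1  4.4] 218
side right_near ztop 0.083 off mm [-0.1  5.1] 176
side right_mid ztop 0.0832 off mm [-0.9  4.9] 169
side right_far ztop 0.1561 off mm [-1.5 -0.9] 323
```

```bash
python3 -m pendant '[[[-0.3,4,0.7,0,0,0,6.6],[-0.3,8,0.7,0,0,0,6.6],[-0.3,12,0.7,0,0,0,6.6],[-0.3,15,0.7,0,0,0,6.6],[-0.3,17.4,0.7,0,0,0,6.6],[-0.3,17.4,0.7,0,0,0,6.6],[-0.3,17.4,0.7,0,0,0,4],[-0.3,17.4,0.7,0,0,0,4],[-0.3,17.4,0.7,0,0,0,4],[-0.3,17.4,0.7,0,0,0,4],[-0.3,17.4,0.7,0,0,0,4],[-0.3,16,0.7,0,0,0,4],[-0.3,12,0.7,0,0,0,4],[-0.3,8,0.7,0,0,0,4],[-0.3,4,0.7,0,0,0,4],[-0.3,0,0.7,0,0,0,4],[-0.3,-3,0.7,0,0,0,4],[-0.3,-3,0.7,0,0,0,4],[-0.3,-3,0.7,0,0,0,4]]]' 20;  python3 - <<'E'
from h import *
print(ring('left_far'));goto([*ring('left_far'),.073+.042],.1575)
E
```

```text
time: 28.35
tool_pos: [0.58, -0.3339, 0.2461]
tool_rot: [-1.571, -0.0, 0.157]
contact_force: [0.3, 0.1, -1.6]
opening: 0.0459
[0.57249363 0.24148267]
t=28.4 shift cm [ 8.26 13.11 56.95] turn y -0.0 at [ 0.58   -0.3339  0.2461] [-1.571 -0.     0.157] F [ 0.3  0.1 -1.6] op 0.0459
```

```bash
python3 -m pendant '[[[0.5,0,3,0,0,0,4],[1,0,7,0,0,0,4],[1.6,0,11.5,0,0,0,4],[2.3,0,16,0,0,0,4],[3,0,20.5,0,0,0,4],[3.6,0,25,0,0,0,4],[4.3,0,29.5,0,0,0,4],[4.9,0,34,0,0,0,4],[5.6,0,38.5,0,0,0,4],[6.3,0,43,0,0,0,4],[6.9,0,47.5,0,0,0,4],[7.5,0,52,0,0,0,4],[8,0,55,0,0,0,4],[8.3,1,57,0,0,0,4],[8.3,4,57,0,0,0,4],[8.3,7,57,0,0,0,4],[8.3,9,57,0,0,0,4],[8.3,10.5,57,0,0,0,4],[8.3,10.5,57,0,0,0,4],[8.3,10.5,57,0,0,0,4]]]' 20;  python3 - <<'E'
from h import *
goto([*ring('left_far'),.073+.042],.1575)
E
```

```text
time: 30.35
tool_pos: [0.5723, 0.2417, 0.1397]
tool_rot: [-1.571, 0.003, 0.157]
contact_force: [-0.5, -0.1, -0.4]
opening: 0.0458
t=30.4 shift cm [ 0.01  2.47 -0.03] turn y -0.0 at [0.5723 0.2417 0.1397] [-1.571  0.003  0.157] F [-0.5 -0.1 -0.4] op 0.0458
```

```bash
python3 -m pendant '[[[0,0.7,0,0,0,0,4],[0,1.2,0,0,0,0,4],[0,1.7,0,0,0,0,4],[0,2.1,0,0,0,0,4],[0,2.4,0,0,0,0,4],[0,2.4,0,0,0,0,4],[0,2.4,0,0,0,0,4]]]' 20; python3 seen.py side
```

```text
time: 31.05
tool_pos: [0.573, 0.242, 0.1168]
tool_rot: [-1.571, -0.0, 0.157]
contact_force: [0.4, -0.7, -0.3]
opening: 0.0453
side left_near ztop 0.1345 off mm [-2.  2.] 481
side left_mid ztop 0.0857 off mm [-0.   3.4] 234
side left_far ztop 0.1584 off mm [ 6.9 -8.7] 55
side right_near ztop 0.0858 off mm [0.6 2.7] 180
side right_mid ztop 0.0858 off mm [-0.3  2.4] 189
side right_far ztop 0.1592 off mm [ -5.9 -12.8] 87
```

```bash
python3 -m pendant '[[[0,0,0,0,0,0,5],[0,0,0,0,0,0,6],[0,0,0,0,0,0,6.6],[0,0,0,0,0,0,6.6],[0,-3,0,0,0,0,6.6],[0,-7,0,0,0,0,6.6],[0,-11,0,0,0,0,6.6],[-1,-11,-5,0,0,0,6.6],[-7.5,-11,-45.6,0,0,0,6.6],[-7.5,-11,-45.6,0,0,0,6.6],[-7.5,-11,-45.6,0,0,0,6.6],[-7.5,-11,-45.6,0,0,0,6.6],[-7.5,-11,-45.6,0,0,0,6.6],[-7.5,-11,-45.6,0,0,0,6.6],[-7.5,-11,-45.6,0,0,0,6.6],[-7.5,-11,-45.6,0,0,0,6.6],[-7.5,-11,-45.6,0,0,0,6.6],[-7.5,-11,-45.6,0,0,0,6.6],[-7.5,-11,-45.6,0,0,0,6.6],[-7.5,-11,-45.6,0,0,0,6.6]]]' 20;  python3 - <<'E'
from h import *
goto([.5705,-.2195,.022],.1575)
V=cloud(cam('side','s7')).reshape(-1,3)
for k,p in dict(B=(.571,-.22)).items():
    b=V[(abs(V[:,0]-p[0])<.05)&(abs(V[:,1]-p[1])<.05)&(V[:,2]<.12)];z=np.percentile(b[:,2],98);t=b[b[:,2]>z-.012];print(k,z.round(3),t.mean(0).round(4),len(t))
m=(abs(V[:,0]-.5)<.08)&(abs(V[:,1]-.394)<.05)&(V[:,2]>.055)
q=V[m]
for s in(q[q[:,0]<.5],q[q[:,0]>=.5]):print('blank',s.mean(0),s[:,2].max(),len(s))
E
python3 seen.py side
```

```text
time: 33.1
tool_pos: [0.5705, -0.2183, 0.2269]
tool_rot: [-1.57, -0.0, 0.159]
contact_force: [1.0, -0.5, -1.2]
opening: 0.066
t=33.1 shift cm [-2.000e-02  2.049e+01 -1.200e-01] turn y 0.002 at [ 0.5705 -0.2183  0.2269] [-1.57  -0.     0.159] F [ 1.  -0.5 -1.2] op 0.066
B 0.061 [ 0.5694 -0.2164  0.0585] 197
blank [0.45988911 0.39552482 0.06542284] 0.06849344795776469 188
blank [0.53445252 0.39461265 0.06474838] 0.07007431063788927 172
side left_near ztop 0.132 off mm [-2.3  3.2] 489
side left_mid ztop 0.0836 off mm [1.4 1.6] 228
side left_far ztop 0.1571 off mm [-2.1  4. ] 480
side right_near ztop 0.088 off mm [0.4 2.4] 179
side right_mid ztop 0.0882 off mm [0.4 1.2] 175
side right_far ztop 0.1615 off mm [-2.1  3.3] 334
```

View pics/s7.png

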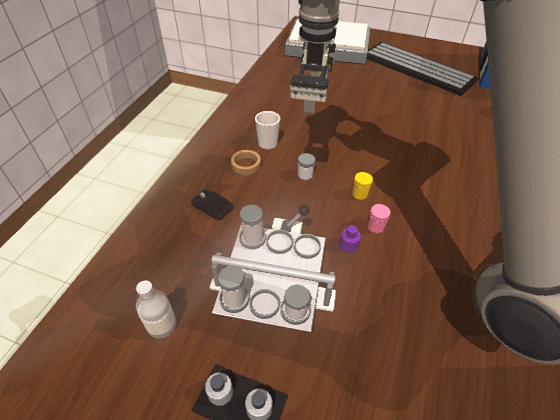

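The picture shows three pots seated, both blanks standing on the mat at (218,388) and (259,403), and the lever ball at (303,210) toward the robot. The last short pot is at (306,166).

```bash
python3 -m pendant '[[[0,5,-0.1,0,0,0,6.6],[0,10,-0.1,0,0,0,6.6],[0,15,-0.1,0,0,0,6.6],[0,18.5,-0.1,0,0,0,6.6],[0,20.5,-0.1,0,0,0,6.6],[0,20.5,-0.1,0,0,0,6.6],[0,20.5,-0.1,0,0,0,4],[0,20.5,-0.1,0,0,0,4],[0,20.5,-0.1,0,0,0,4],[0,20.5,-0.1,0,0,0,4],[0,20.5,-0.1,0,0,0,4],[0,19,-0.1,0,0,0,4],[0,15,-0.1,0,0,0,4],[0,11,-0.1,0,0,0,4],[0,7,-0.1,0,0,0,4],[0,3,-0.1,0,0,0,4],[0,1,-0.1,0,0,0,4],[0,1,-0.1,0,0,0,4],[0,1,-0.1,0,0,0,4]]]' 15;  python3 - <<'E'
from h import *
print(ring('right_near'));goto([*ring('right_near'),.073+.022],.1575)
E
```

```text
time: 35.1
tool_pos: [0.5701, -0.221, 0.2167]
tool_rot: [-1.571, -0.0, 0.157]
contact_force: [-0.1, -0.1, -0.7]
opening: 0.0453
[0.47750637 0.07451733]
t=35.1 shift cm [-4.52 12.17 30.64] turn y -0.0 at [ 0.5701 -0.221   0.2167] [-1.571 -0.     0.157] F [-0.1 -0.1 -0.7] op 0.0453
```

```bash
python3 -m pendant '[[[-0.5,0,4,0,0,0,4],[-1,0,8,0,0,0,4],[-1.7,0,12,0,0,0,4],[-2.3,0,16,0,0,0,4],[-3,0,20,0,0,0,4],[-3.6,0,24,0,0,0,4],[-4.2,0,28,0,0,0,4],[-4.5,1,30.6,0,0,0,4],[-4.5,4.5,30.6,0,0,0,4],[-4.5,7.5,30.6,0,0,0,4],[-4.5,9.2,30.6,0,0,0,4],[-4.5,10.2,30.6,0,0,0,4],[-4.5,10.8,30.6,0,0,0,4],[-4.5,11.3,30.6,0,0,0,4],[-4.5,11.7,30.6,0,0,0,4],[-4.5,12,30.6,0,0,0,4],[-4.5,12,30.6,0,0,0,4],[-4.5,12,30.6,0,0,0,4]]]' 15;  python3 seen.py side;python3 - <<'E'
from h import *
goto([*ring('right_near'),.073+.022],.1575)
E
```

```text
time: 36.9
tool_pos: [0.4783, 0.074, 0.097]
tool_rot: [-1.571, -0.001, 0.157]
contact_force: [1.2, 0.5, 0.2]
opening: 0.0453
side left_near ztop 0.1339 off mm [-2.1  2.2] 481
side left_mid ztop 0.0853 off mm [0.5 3.2] 233
side left_far ztop 0.1586 off mm [-2.   2.5] 480
side right_near ztop 0.1875 off mm [-5.9 22.3] 81
side right_mid ztop 0.1726 off mm [-29.9  -4.2] 15
side right_far ztop 0.1596 off mm [-1.7  1.8] 332
t=37.0 shift cm [-0.07  0.21  0.06] turn y -0.0 at [0.4783 0.074  0.0971] [-1.571e+00 -1.000e-03  1.570e-01] F [ 0.1 -0.2 -0.2] op 0.0458
```

```bash
python3 -m pendant '[[[0,0,0,0,0,0,5],[0,0,0,0,0,0,6],[0,0,0,0,0,0,6.6],[0,0,0,0,0,0,6.6],[0,-3,0,0,0,0,6.6],[0,-7,0,0,0,0,6.6],[0,-11,0,0,0,0,6],[2,-12,-8.7,0,1.57,0,6],[2,-12,-8.7,0,1.57,0,6],[2,-12,-8.7,0,1.57,0,6],[2,-12,-8.7,0,1.57,0,6],[2,-12,-8.7,0,1.57,0,6],[2,-12,-8.7,0,1.57,0,6],[2,-12,-8.7,0,1.57,0,6],[2,-12,-8.7,0,1.57,0,6],[2,-12,-8.7,0,1.57,0,6],[2,-12,-8.7,0,1.57,0,6],[2,-12,-8.7,0,1.57,0,6],[2,-12,-8.7,0,1.57,0,6],[2,-12,-8.7,0,1.57,0,6]]]' 8;  python3 seen.py side;python3 - <<'E'
from ball import *
c=cam('side','s8');print(ball(c,(.511,-.008)));cam('wrist','w8')
goto([.5125,-.0095,.083],.1575-1.571)
V=cloud(c).reshape(-1,3)
m=(abs(V[:,0]-.5)<.08)&(abs(V[:,1]-.394)<.05)&(V[:,2]>.055)
q=V[m]
for s in(q[q[:,0]<.5],q[q[:,0]>=.5]):print('blank',s.mean(0),s[:,2].max(),len(s))
E
python3 - <<'E'
import cv2,numpy as np
a=cv2.imread('pics/s8.png')[:,90:510];b=cv2.imread('pics/w8.png')
cv2.imwrite('pics/m8.png',np.hstack([cv2.resize(a,(400,400)),np.vstack([cv2.resize(b,(400,300)),np.zeros((100,400,3),np.uint8)])]))
E
```

```text
time: 38.95
tool_pos: [0.5114, -0.0087, 0.2167]
tool_rot: [-1.571, 0.0, -1.411]
contact_force: [-0.0, -0.9, 1.1]
opening: 0.0601
side left_near ztop 0.1349 off mm [-2.1  1.8] 485
side left_mid ztop 0.0861 off mm [-0.4  3.1] 232
side left_far ztop 0.1597 off mm [-1.7  1.7] 479
side right_near ztop 0.1338 off mm [-0.6  1.6] 333
side right_mid ztop 0.0854 off mm [0.1 3.5] 179
side right_far ztop 0.1586 off mm [-1.7  1.1] 333
(array([ 0.5125, -0.0102,  0.0932]), 112)
t=39.1 shift cm [ 0.09 13.37  0.09] turn y 0.002 at [ 0.5115 -0.0088  0.2167] [-1.571  0.    -1.412] F [-0.4  0.2  0.9] op 0.0602
blank [0.45996639 0.39557116 0.06538388] 0.07012616309253816 188
blank [0.53442147 0.39463416 0.06508361] 0.06991445651071282 169
```

View pics/m8.png

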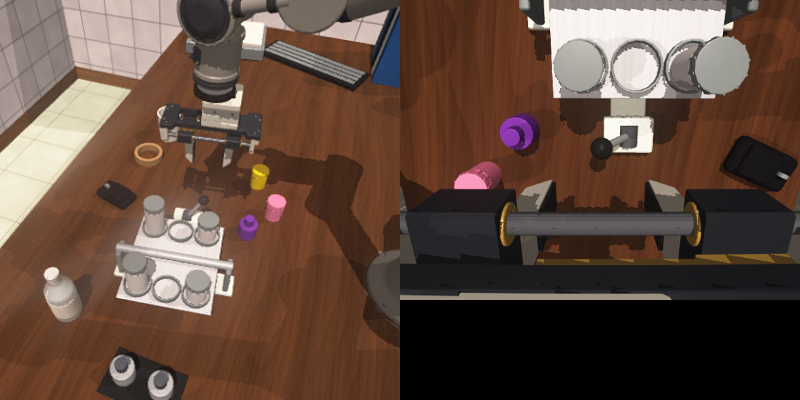

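All pots are seated, the tray is level (side tops agree within 1 mm), the blanks are on the mat and the lever is off. Now I push the lever on.

```bash
python3 -m pendant '[[[0.1,5,0.1,0,0,0,6],[0.1,10,0.1,0,0,0,6],[0.1,13.4,0.1,0,0,0,6],[0.1,13.4,0.1,0,0,0,2.4],[0.1,13.4,0.1,0,0,0,2.4],[0.1,13.4,0.1,0,0,0,2.4],[0.1,13.4,0.1,0,0,0,2.4],[0.1,13.4,0.1,0,0,0,2.4],[0.1,12.9,1.4,0,0,0,2.4],[0.1,12.6,2.7,0,0,0,2.4],[0.1,12.4,4,0,0,0,2.4],[0.1,12.6,5.3,0,0,0,2.4],[0.1,12.9,6.6,0,0,0,2.4],[0.1,13.4,8,0,0,0,2.4],[0.1,13.4,8,0,0,0,2.4],[0.1,13.4,8,0,0,0,2.4],[0.1,13.4,8,0,0,0,4.5],[0.1,13.4,8,0,0,0,5],[0.1,13.4,8,0,0,0,5],[0.1,10,8,0,0,0,5]]]' 8; python3 -m pendant '[[[0,-5,0,0,0,0,5],[0,-10,0,0,0,0,5],[-4,-12,-3,0,0,0,5],[8,-13,-3,0,0,0,5],[12,-13,-3,0,0,0,5],[17,-13,-3,0,0,0,5],[22,-13,-3,0,0,0,5],[26,-13,-3,0,0,0,5],[26,-13,-3,0,0,0,5],[26,-13,-3,0,0,0,5],[26,-13,-3,0,0,0,5],[26,-13,-3,0,0,0,5]]]'; python3 seen.py side; python3 - <<'E'
from ball import *
ct=cam('top');cs=cam('side','s9')
for c in(ct,cs):
    b,n=ball(c,(.587,.002));print(b,n,'offset along x',(b[:2]-[.525,.158])@[np.cos(.1575),np.sin(.1575)])
E
```

```text
time: 41.1
tool_pos: [0.5881, 0.0032, 0.1134]
tool_rot: [-1.579, 0.002, -1.413]
contact_force: [0.6, 0.6, 0.5]
opening: 0.0489
time: 42.3
tool_pos: [0.602, -0.2576, 0.2468]
tool_rot: [-1.571, 0.001, -1.412]
contact_force: [-0.2, 0.1, -0.5]
opening: 0.0496
side left_near ztop 0.1349 off mm [-2.1  1.8] 487
side left_mid ztop 0.0863 off mm [0.1 3.5] 226
side left_far ztop 0.1598 off mm [-1.7  1.6] 472
side right_near ztop 0.134 off mm [-0.4  1.7] 334
side right_mid ztop 0.0853 off mm [-0.   2.9] 184
side right_far ztop 0.1586 off mm [-1.8  1.3] 335
[0.5895 0.0018 0.0911] 79 offset along x 0.03920173657048528
[0.5884 0.0024 0.0924] 99 offset along x 0.038209461613616845
```

View pics/s9.png

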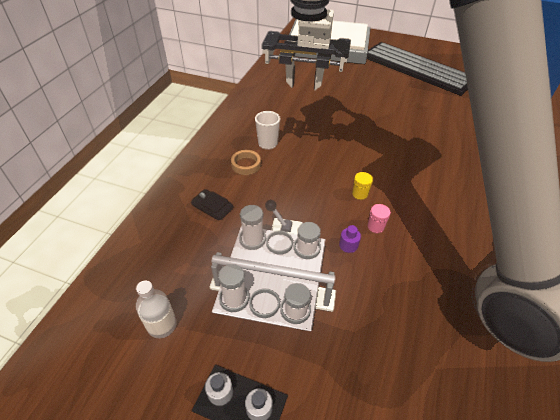

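The lever ball is at +38 to 39 mm, the on end stop. The pots are seated and level, and both blanks stand on the mat at (218,388) and (259,403). Handing in.

```bash
python3 -c "
from cell import robot
print(robot.hand_in())"
```

```text
the job is handed in; nothing more can be done
None
```

The job is done and handed in at about 42 s of robot time. The hand-in gives no verdict, so this rests on my own camera checks.

**What I did:** I pulled the lever to off first. The scene had four pots (2 tall, 2 short), which share evenly, so both blanks went to the mat. Each side now holds one tall pot in the far ring and one short pot in the near ring. I alternated the moves so that neither side was ever more than one short pot's weight heavier. Then I pushed the lever back to on.

**Last checks:**
- **Pots:** their tops were within about 2 mm of the seated heights, and they measured within about 3 mm of the ring centres.
- **Tray:** the left and right sides agreed to about 1 mm, a tilt of about 0.006 rad (limit 0.018).
- **Blanks:** both stand upright on the mat.
- **Lever:** the ball is 38–39 mm past centre, which is the on end stop.
- **Other objects:** none looked moved in the last picture, though I did not measure them. The gripper is clear of everything.

**One disagreement:** after the pull to off, the ball had moved only about 66 mm instead of the 77 mm I expected. A sphere fit showed it on the off stop (−37.6 mm), so the lever had started at about 0.87 rad rather than 1.0. No other check failed.

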